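Clip a turned shaft into the inspection fixture and bring it to the end stop

TASK

Load the turned shaft into the inspection fixture for measuring: take it from the V-blocks, press it down between the spring fingers until both clips have snapped round its journals and it sits fully home on the rests, a little short of the stop screw. Then slide it along in the clips until its end bears lightly on the stop screw, and leave it there. Press and push with feeling, do not ram it, and leave the other measuring things around alone.

Things in the scene. Friction and masses are not known exactly. Their poses are not given: they have to be found in the camera images.
- shaft: ground steel shaft, 146 mm long, 0.3 kg, both ends alike: thick middle 62 mm long, 21.6 mm in diameter (grip here), at each end a journal 42 mm long, 16 mm in diameter. Origin in its middle on the axis; its y axis runs along the shaft. At first it lies level across the two V-blocks, its axis about 31 mm above the desk.
- cradle (a point): middle of the cradle on the axis of a seated shaft, 52 mm above the desk, turning with the fixture: y along the cradle, +y toward the stop screw, z up. The middle of the shaft can lie up to 14 mm to either side (y) before its shoulders meet the rests: press it in 8 to 13 mm short of here (-y side), clear of the screw. In the clips it drags with 3 to 8 N along y.
- clip_a (a point): clip and rest next to the stop, 52 mm from the cradle point along +y, on the shaft's axis: a 12 mm wide steel V under two sprung strips, 10 mm wide. Their rolled lips stand 6 mm above the axis, throat 11 mm; flared lead-ins reach 16 mm above it. A shaft only laid on the lips stands 12 mm too high.
- clip_b (a point): the other, equal clip and rest, 52 mm from the cradle point along -y. 10 to 18 N down on the shaft (both clips together) snaps it in, more if it comes down over 1 mm off-centre; then the fingers pull it the last 4 mm onto the V, and pressing on loads the hard rests.
- end_stop: steel block at the fixture's +y end, 26 x 20 mm, 44 mm high; origin under its middle, on the plate, 97 mm from the cradle point. An 8 mm screw stands 6 to 18 mm out of it toward the cradle on the shaft's axis. Its setting varies and is not measured: it meets the shaft's end when the shaft's middle is at -4 to +8 mm in y of the cradle; feel for it. 3 to 10 N is a proper touch, 15 N too much.
- fixture: the whole inspection fixture, fixed to the desk: aluminium plate 110 x 250 mm, top at z = 18 mm, with rests, clips and end stop. Origin under the middle of the plate on the desk, axes as the cradle point's. Between the rests (92 mm clear along y) nothing stands above the plate: room for fingers. Never press on it through the shaft with more than 35 N.
- v_block_1: steel V-block 35 x 60 x 40 mm under one end of the shaft, groove along its x axis, origin under its middle; the blocks are 66 mm apart, clear
- v_block_2: steel V-block of the same size under the shaft's other end, 101 mm further along the groove
- caliper: digital caliper 225 mm long lying behind the fixture, bystander, origin under its middle
- parallel_block: drilled steel setting block 50 x 75 x 25 mm, lying behind the fixture, bystander
- hex_key: black hexagon key 87 mm long right of the fixture, bystander
- dust_blower: rubber dust blower with nozzle, 130 mm long, behind on the right, bystander. The big monitor stands next to it, from y about -0.3 m to the right at the back of the desk: do not swing the arm from its start through it, draw the arm in first.
Not all that is in view belongs to the job. There is more than one size of the shaft; the job needs the larger.

How it is judged:
By the outcome, as a careful person would: the job done as asked, in the order asked, and still so for the second after the job is handed in, with the robot touching nothing.
It also fails if it takes over 72 s, if anything falls off the work surface, if the arm or the gripper's body presses on something with over 40 N, if the wrist force passes 120 N, or if a joint passes its speed limit or range.

ROBOT

A 6-joint arm with a two-finger parallel gripper is mounted at the origin on a cart in front of the work surface, level with it; the furniture and walls round the work are solid. World frame = base frame: x ahead of the robot, y to its left, z up, the work surface at z = 0. Lengths are in m, angles in rad, forces in N, time in s.
With the tool pointing down it reaches from about 0.3 to 0.775 m from the base axis. Payload 14.6 kg.
Tool frame: the origin (TCP) lies between the finger pads; the fingertips stand 14 mm ahead of it and the grasp point (between the pads) lies 5 mm behind it; z points along the fingers, y is the line along which they close (so a half turn about z gives the same grasp; the last joint's range is limited). The gripper opens to 94 mm and grips with 3 to 60 N. Pads are 16 mm wide; open, the fingers measure 119 mm over their backs; the gripper's body (75 mm by 177 mm) begins 78 mm behind the grasp point.
Start: joints at [-1.409, 0.3, 1.521, -0, 1.321, -0.067], TCP at [0.125, -0.536, 0.219] pointing down, gripper open.
Joint ranges: [-3.03, 3.03], [-0.79, 2.21], [0.23, 2.52], [-1.04, 4.18], [0, 3.07], [-2.55, 2.55]. Speed limits (rad/s): [2.22, 2.22, 2.57, 3.14, 3.14, 3.14].

INTERFACE

Orientations are given as [roll, pitch, yaw] about the fixed x, y, z axes, in that order (R = Rz(yaw) Ry(pitch) Rx(roll)).
In Python, from station import ctrl gives the robot as it stands. The module is installed in compiled form; this text tells all that it offers.
- The arm moves only by the tool move_arm, never from a script. Its argument "targets" is a list of rows, each a list of 7 numbers: the opening, from -1 (shut) to 1 (fully open), then the shift along the tool's x, y, z in units of 50 mm (1.0 is 50 mm), then the turn, a rotation vector about the tool's x, y, z in rad. A call has 1 to 12 rows; each row is the pose to reach, as a shift and turn from the pose commanded when the call began, along the tool's axes at that moment; what a row does not reach only later rows make up. A row lasts 1/10 s, in which the tool goes at most 50 mm and 8.59 degrees, less where a joint would pass 70% of its speed; a pose out of reach is approached as far as the arm can. A call with a gripper value outside its range is refused whole. The fingers move at their own pace and stop on an object; "grip_force" is the grip in N (left out, the last holds). Time passes only in rows, so rows that repeat a pose let the fingers close. It gives the time, the measured TCP pose, the force, the opening and the grip force at its end, in the units of the state.
- ctrl.get_obs(): the state, without advancing time (a new reading comes with each control period).
- ctrl.camera(name): name is "scene" or "top" or "wrist"; returns (picture, depth): 384x512x3 uint8, red, green, blue; 384x512 float32, m along the optical axis (not along the pixel's ray), 0 where there is no reading.
- ctrl.camera_params(name): a dict with "intrinsics" (3x3 intrinsics, pixels), "k1" (the pictures are not rectified: a ray, as slopes to the right and down, at radius r is drawn at 1 + k1 r^2 times it, then the intrinsics apply), "rvec" (rotation vector, rad) and "tvec" (3), from world to camera coordinates, as OpenCV has them; the wrist camera has in their place "T_tool_cam" (4x4, takes a point from camera to tool coordinates, whose origin is the TCP and whose axes are the flange's). Camera axes: x right, y down, z forward; pixel columns grow to the right and rows downward; lengths in m; the calibration is good to about 2 mm. A picture is of the moment at which its call begins: read the wrist's pose just before it. camera_params takes no time and is no camera call.
- ctrl.hand_in(): hands the job in; it is judged then, once.
Trained networks look in the newest picture that a camera, given by its name, has taken for a name from the list of things; names that differ only in an ending like _2 or _b are one class to them, and where a whole thing is asked for, a point or a joint stands for the part that bears it (a point fixed in the world has none). Each returns a list of dicts, best first, with "score" (0 to 1); they miss things now and then, are a little off and sometimes report something else, mostly with a low value. They report only what shows in the picture. A call takes as long as a camera call. They do not tell look-alikes from the thing itself.
- ctrl.cut_out(camera, target): "region" (384x512 bool, what is visible of it) and "point" ([column, row] in pixels, amid what is visible of it).
- ctrl.tip_of(camera, target): "point" ([column, row] in pixels: a listed point, or the origin of a listed thing).
The state is a dict: "time_s": time; "qpos": joint angles; "joint_vel": joint speeds; "tau": joint torques, N m; "ee_pos": TCP position; "eef_rot": TCP orientation; "force": force on the tool from outside, world axes, zero at the start; "moment": the same for the moment, N m; "grip_width": finger opening in m; "grip_force": force on a finger pad.
Only numpy, scipy, OpenCV 4.12 (cv2) and the standard library are available. Lean on these libraries where they do the work, as an engineer would, in place of code of your own. Each camera call takes 0.05 s, during which the arm holds its last target. There are 200 camera calls.

## Working session

There is one attempt and no reset: what is moved stays moved. The work goes in short steps, Python scripts to look and compute and a tool call to move; the robot and the scene stay as the last step left them, time stands still between calls to the robot, and variables do not carry over. Pictures are saved under pics/ and viewed, at most 10 in all, crops included, and the job is handed in when it is done.

Besides the shell and the picture viewer there is one more tool, called after "Request:" as name([rows], argument=value, ...), one row to a line, values as JSON. move_arm: Moves the arm, as the interface text tells. Its arguments: {"type":"object","properties":{"targets":{"type":"array"},"grip_force":{"type":"number"}},"required":["targets"]}

```bash
mkdir -p pics; cat > h.py <<'E'
import numpy as np, cv2
from scipy.spatial.transform import Rotation as R
from station import ctrl
def pose():
    o=ctrl.get_obs(); r=np.array(o["eef_rot"]); 
    M=R.from_euler('xyz',r).as_matrix() if r.size==3 else r.reshape(3,3)
    return np.array(o["ee_pos"]),M
def camT(name,p=None):
    c=ctrl.camera_params(name); K=np.array(c["intrinsics"]);k1=c["k1"]
    if "T_tool_cam" in c:
        t,M=p if p else pose(); T=np.eye(4);T[:3,:3]=M;T[:3,3]=t
        return K,k1,T@np.array(c["T_tool_cam"])
    T=np.eye(4);T[:3,:3]=cv2.Rodrigues(np.array(c["rvec"],float))[0];T[:3,3]=np.ravel(c["tvec"])
    return K,k1,np.linalg.inv(T)
def slopes(K,k1,px):
    px=np.atleast_2d(px).astype(float)
    return cv2.undistortPoints(px.reshape(-1,1,2),K,np.array([k1,0,0,0,0.])).reshape(-1,2)
def at_z(cam,px,z,p=None):
    K,k1,T=camT(cam,p); s=slopes(K,k1,px); d=np.c_[s,np.ones(len(s))]@T[:3,:3].T
    o=T[:3,3]; return o+d*((z-o[2])/d[:,2])[:,None]
def by_depth(cam,px,dep,p=None):
    K,k1,T=camT(cam,p); s=slopes(K,k1,px); px=np.atleast_2d(px).astype(int)
    d=dep[px[:,1],px[:,0]]; return (np.c_[s,np.ones(len(s))]*d[:,None])@T[:3,:3].T+T[:3,3]
def save(n,im): cv2.imwrite("pics/"+n,im[:,:,::-1])
E
python3 - <<'E'
from h import *
o=ctrl.get_obs();print({k:np.round(v,3).tolist() for k,v in o.items()})
for cam in("scene","top"):
    im,d=ctrl.camera(cam);save(cam+"0.png",im)
    for n in("shaft","cradle","clip_a","end_stop","v_block_1","fixture"):
        for w in ctrl.cut_out(cam,n)[:3]:
            ys,xs=np.nonzero(w["region"]); P=by_depth(cam,np.c_[xs,ys],d) if len(xs) else np.zeros((1,3))
            print(cam,"cut",n,round(w["score"],2),np.round(w["point"]),len(xs),np.round(np.median(P,0),3))
        for w in ctrl.tip_of(cam,n)[:3]:
            z={"shaft":.031,"cradle":.052,"clip_a":.052,"end_stop":.018}.get(n,0)
            print(cam,"tip",n,round(w["score"],2),np.round(w["point"],1),np.round(at_z(cam,w["point"],z),3))
E
```

```text
{'time_s': 0.0, 'qpos': [-1.409, 0.3, 1.522, 0.0, 1.321, -0.067], 'joint_vel': [0.001, -0.0, 0.002, -0.001, 0.001, 0.002], 'tau': [-0.002, -53.181, -35.274, 0.071, 0.025, -0.0], 'ee_pos': [0.125, -0.535, 0.219], 'eef_rot': [-3.14, -0.0, 0.229], 'force': [1.001, -0.781, -0.316], 'moment': [0.0, 0.008, 0.05], 'grip_force': 0.0, 'grip_width': 0.094}
scene cut shaft 0.66 [171. 202.] 350 [0.521 0.195 0.039]
scene tip shaft 0.77 [169.  203.4] [[0.528 0.196 0.031]]
scene tip shaft 0.7 [354.7 190.7] [[ 0.577 -0.291  0.031]]
scene tip clip_a 0.71 [234.  157.7] [[0.66  0.032 0.052]]
scene cut end_stop 0.62 [169. 223.] 375 [0.473 0.192 0.033]
scene cut v_block_1 0.78 [166. 226.] 390 [0.472 0.201 0.033]
scene cut v_block_1 0.53 [174. 187.] 290 [0.573 0.18  0.035]
scene tip v_block_1 0.76 [172.5 191.4] [[0.58  0.199 0.   ]]
scene tip v_block_1 0.67 [166.4 227.7] [[0.472 0.201 0.   ]]
top cut shaft 0.72 [150. 205.] 531 [0.528 0.194 0.037]
top cut shaft 0.56 [206. 253.] 248 [0.409 0.073 0.011]
top cut shaft 0.53 [155. 175.] 354 [0.582 0.181 0.035]
top tip shaft 0.86 [151.9 203.7] [[0.524 0.192 0.031]]
top tip shaft 0.79 [207.6 256.9] [[0.403 0.067 0.031]]
top cut cradle 0.74 [289. 196.] 5202 [ 0.537 -0.119  0.017]
top tip cradle 0.57 [289.5 194.4] [[ 0.54  -0.117  0.052]]
top cut clip_a 0.57 [290. 198.] 5329 [ 0.537 -0.12   0.017]
top cut clip_a 0.37 [150. 222.] 370 [0.483 0.191 0.035]
top tip clip_a 0.94 [268.7 196.2] [[ 0.537 -0.071  0.052]]
top tip clip_a 0.84 [313.8 190.9] [[ 0.547 -0.171  0.052]]
top cut end_stop 0.85 [248. 197.] 261 [ 0.533 -0.023  0.055]
top cut v_block_1 0.66 [149. 223.] 320 [0.483 0.191 0.036]
top cut v_block_1 0.6 [159. 177.] 358 [0.583 0.181 0.035]
top tip v_block_1 0.7 [157.  176.8] [[0.588 0.187 0.   ]]
top tip v_block_1 0.59 [149.3 222.4] [[0.482 0.205 0.   ]]
top cut fixture 0.57 [288. 196.] 5210 [ 0.537 -0.119  0.017]
top tip fixture 0.98 [289.7 196.8] [[ 0.537 -0.121  0.   ]]
```

View pics/top0.png

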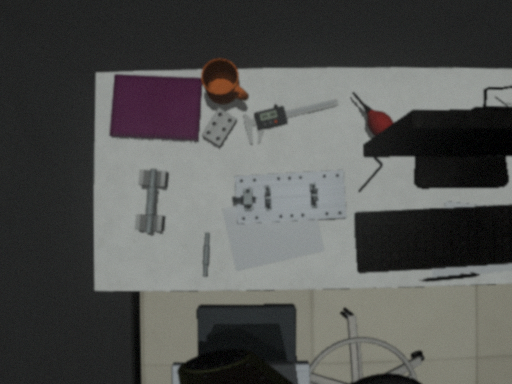

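View pics/scene0.png

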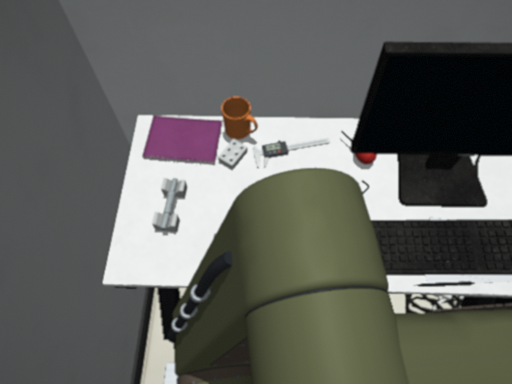

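The top view shows the large shaft on the V-blocks at about (151,203), the fixture at (290,196) with its stop at (245,200), and the smaller look-alike shaft at (206,254). In the scene view the arm hides the fixture, and the V-blocks with the shaft sit at about (170,203).

```bash
cat >> h.py <<'E'
def row(pos,yaw,cur=None):
    "row shift (units of 50 mm) and turn from current pose to tool-down pose"
    t,M=cur if cur else pose()
    G=(R.from_euler('z',yaw)*R.from_euler('x',np.pi)).as_matrix()
    s=M.T@(np.array(pos)-t)/.05; v=R.from_matrix(M.T@G).as_rotvec()
    return np.round(np.r_[s,v],3).tolist()
E
python3 - <<'E'
from h import *
print(row((.38,-.1,.27),1.0)); print(row((.5,.19,.25),3.0))
print(np.round(ctrl.camera_params("wrist")["T_tool_cam"],3), ctrl.camera_params("wrist")["intrinsics"])
E
```

```text
[6.948, -7.328, -1.011, -0.0, -0.0, -0.771]
[10.601, -12.433, -0.611, 0.0, -0.0, -2.771]
[[ 0.001 -0.972 -0.237  0.068]
 [ 1.     0.001  0.     0.001]
 [-0.    -0.237  0.972 -0.165]
 [ 0.     0.     0.     1.   ]] [[329.45052652   0.         257.9371563 ]
 [  0.         329.45052652 199.24902903]
 [  0.           0.           1.        ]]
```

Request:
move_arm([
  [1, 2.3, -2.4, -1, 0, 0, -0.25],
  [1, 4.6, -4.8, -1, 0, 0, -0.5],
  [1, 6.95, -7.3, -1, 0, 0, -0.77],
  [1, 6.95, -7.3, -1, 0, 0, -0.77],
  [1, 6.95, -7.3, -1, 0, 0, -0.77],
  [1, 6.95, -7.3, -1, 0, 0, -0.77],
  [1, 6.95, -7.3, -1, 0, 0, -0.77],
  [1, 6.95, -7.3, -1, 0, 0, -0.77],
  [1, 6.95, -7.3, -1, 0, 0, -0.77],
  [1, 6.95, -7.3, -1, 0, 0, -0.77],
  [1, 6.95, -7.3, -1, 0, 0, -0.77],
  [1, 6.95, -7.3, -1, 0, 0, -0.77],
])

```text
time_s: 2.5
ee_pos: [0.3807, -0.1005, 0.2695]
eef_rot: [3.142, 0.0, 1.002]
force: [-0.3, -0.9, 0.5]
grip_width: 0.0943
grip_force: 0.0
```

```bash
python3 - <<'E'
from h import *
print(pose()); print(row((.525,.19,.25),3.0))
E
```

```text
(array([ 0.38073424, -0.10046151,  0.26948558]), array([[ 5.38671910e-01,  8.42515621e-01,  3.03082855e-05],
       [ 8.42515619e-01, -5.38671905e-01, -9.72756850e-05],
       [-6.56300623e-05,  7.79348830e-05, -9.99999995e-01]]))
[6.449, -0.698, 0.389, -0.0, 0.0, -1.998]
```

```bash
python3 - <<'E'
from h import *
p=pose();im,d=ctrl.camera("wrist");save("w1.png",im)
for n,z in (("cradle",.052),("clip_a",.052),("end_stop",.018),("fixture",0),("shaft",.031),("v_block_1",0)):
    for w in ctrl.tip_of("wrist",n)[:3]:
        print(n,round(w["score"],2),np.round(w["point"],1),np.round(at_z("wrist",w["point"],z,p),4))
E
```

```text
cradle 0.85 [382.1 120.8] [[ 0.5349 -0.121   0.052 ]]
clip_a 0.97 [361.   82.8] [[ 0.5342 -0.0721  0.052 ]]
clip_a 0.88 [401.1 160.2] [[ 0.5329 -0.1728  0.052 ]]
fixture 0.59 [365.2 122.2] [[ 0.5316 -0.1214  0.    ]]
shaft 0.6 [199.5  37. ] [[0.41   0.0683 0.031 ]]
```

View pics/w1.png

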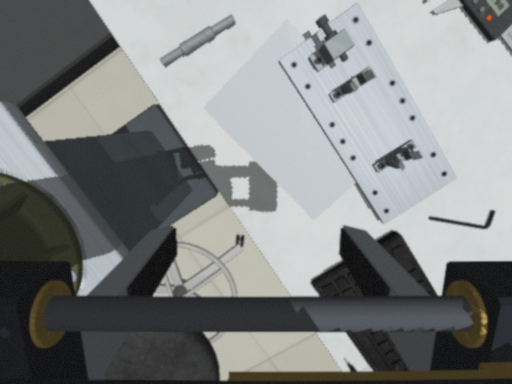

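The wrist picture shows the fixture with clips at (361,83) and (401,160), the stop at (330,45), and the smaller shaft at (199,40). Positions agree with the top view; I'll refine them from closer. Now to the shaft.

Request:
move_arm([
  [1, 6.2, -0.7, 0.4, 0, 0, -2.0],
  [1, 6.2, -0.7, 0.4, 0, 0, -2.0],
  [1, 6.2, -0.7, 0.4, 0, 0, -2.0],
  [1, 6.2, -0.7, 0.4, 0, 0, -2.0],
  [1, 6.2, -0.7, 0.4, 0, 0, -2.0],
  [1, 6.2, -0.7, 0.4, 0, 0, -2.0],
  [1, 6.2, -0.7, 0.4, 0, 0, -2.0],
  [1, 6.2, -0.7, 0.4, 0, 0, -2.0],
  [1, 6.2, -0.7, 0.4, 0, 0, -2.0],
  [1, 6.2, -0.7, 0.4, 0, 0, -2.0],
  [1, 6.2, -0.7, 0.4, 0, 0, -2.0],
  [1, 6.2, -0.7, 0.4, 0, 0, -2.0],
])

```text
time_s: 4.05
ee_pos: [0.519, 0.1775, 0.2493]
eef_rot: [-3.141, -0.0, 2.804]
force: [-0.6, 0.1, -0.5]
grip_width: 0.0939
grip_force: 0.0
```

Request:
move_arm([
  [1, 0, 0, 0, 0, 0, -0.1],
  [1, 0, 0, 0, 0, 0, -0.1],
  [1, 0, 0, 0, 0, 0, -0.1],
])

```text
time_s: 4.35
ee_pos: [0.5189, 0.1778, 0.2494]
eef_rot: [-3.142, -0.0, 2.895]
force: [-0.1, 0.1, 0.9]
grip_width: 0.0945
grip_force: 0.0
```

```bash
python3 - <<'E'
from h import *
p=pose();print(p[0]);im,d=ctrl.camera("wrist");save("w2.png",im)
for n,z in (("shaft",.031),("v_block_1",0)):
    for w in ctrl.tip_of("wrist",n)[:3]:
        print(n,round(w["score"],2),np.round(w["point"],1),np.round(at_z("wrist",w["point"],z,p),4))
for w in ctrl.cut_out("wrist","shaft")[:2]:
    ys,xs=np.nonzero(w["region"]); P=by_depth("wrist",np.c_[xs,ys],d,p)
    ok=(d[ys,xs]>0)&(P[:,2]>.03)&(P[:,2]<.05);Q=at_z("wrist",np.c_[xs,ys],.035,p)[:,:2]
    (c,sz,a)=cv2.minAreaRect(Q.astype(np.float32)*1000);vx=cv2.fitLine(Q.astype(np.float32),cv2.DIST_L2,0,.01,.01).ravel()
    print(w["score"],len(xs),c,sz,a,vx,np.arctan2(vx[1],vx[0]),np.percentile(P[:,2],[5,50,95,99]))
E
```

```text
[0.51890891 0.17777059 0.24938228]
shaft 0.6 [275.  185.4] [[0.5311 0.1945 0.031 ]]
shaft 0.57 [150.1 105.6] [[0.4078 0.0794 0.031 ]]
v_block_1 0.92 [276.1 218.8] [[0.5813 0.1856 0.    ]]
v_block_1 0.73 [266.  141.8] [[0.481  0.1965 0.    ]]
0.78 1830 (529.719970703125, 194.7070770263672) (21.28371238708496, 146.952880859375) 85.76103210449219 [ 0.9967866  -0.08010307  0.5265349   0.19493103] -0.08018898 [0.03369434 0.03837097 0.0417715  0.04272453]
0.57 985 (408.0093688964844, 81.87460327148438) (15.087563514709473, 94.9203872680664) 86.2869644165039 [ 0.9986037  -0.05282642  0.40746793  0.0816651 ] -0.05285102 [0.00707934 0.01235535 0.01505012 0.01579303]
```

View pics/w2.png

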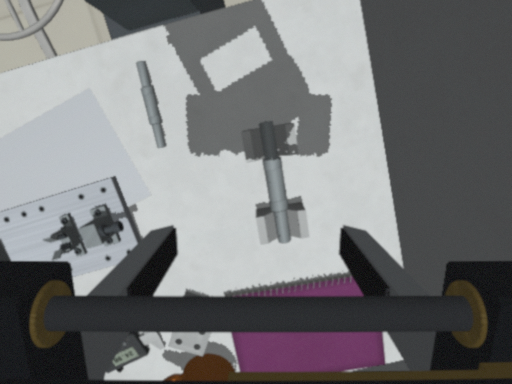

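Shaft found: centre (0.530, 0.195), length 147, dia 21 mm, angle −0.08 (picture: shaft from (266,122) to (284,242), V-blocks under both ends).

```bash
python3 - <<'E'
from h import *
print(row((.530,.1947,.09),3.06)); print(row((.530,.1947,.026),3.06))
E
```

```text
[-0.138, 0.376, 3.188, -0.0, -0.0, -0.163]
[-0.138, 0.376, 4.468, -0.0, -0.0, -0.163]
```

Request:
move_arm([
  [1, -0.14, 0.38, 1, 0, 0, -0.163],
  [1, -0.14, 0.38, 2, 0, 0, -0.163],
  [1, -0.14, 0.38, 3, 0, 0, -0.163],
  [1, -0.14, 0.38, 3.5, 0, 0, -0.163],
  [1, -0.14, 0.38, 3.8, 0, 0, -0.163],
  [1, -0.14, 0.38, 4.1, 0, 0, -0.163],
  [1, -0.14, 0.38, 4.3, 0, 0, -0.163],
  [1, -0.14, 0.38, 4.46, 0, 0, -0.163],
  [1, -0.14, 0.38, 4.46, 0, 0, -0.163],
  [1, -0.14, 0.38, 4.46, 0, 0, -0.163],
])

```text
time_s: 5.55
ee_pos: [0.5305, 0.1951, 0.0271]
eef_rot: [3.141, 0.001, 3.062]
force: [-0.5, -0.6, 0.3]
grip_width: 0.0942
grip_force: 0.0
```

Request:
move_arm([
  [-0.3, 0, 0, 0, 0, 0, 0],
  [-0.3, 0, 0, 0, 0, 0, 0],
  [-0.3, 0, 0, 0, 0, 0, 0],
  [-0.4, 0, 0, 0, 0, 0, 0],
  [-0.5, 0, 0, 0, 0, 0, 0],
  [-0.6, 0, 0, 0, 0, 0, 0],
  [-0.8, 0, 0, 0, 0, 0, 0],
  [-1, 0, 0, 0, 0, 0, 0],
  [-1, 0, 0, 0, 0, 0, 0],
  [-1, 0, 0, 0, 0, 0, 0],
], grip_force=15)

```text
time_s: 6.55
ee_pos: [0.5302, 0.1953, 0.0265]
eef_rot: [3.141, 0.0, 3.062]
force: [0.7, 2.7, 0.6]
grip_width: 0.0209
grip_force: 15.0
```

Request:
move_arm([
  [-1, 0, 0, 0, 0, 0, 0],
  [-1, 0, 0, 0, 0, 0, 0],
  [-1, 0, 0, -0.1, 0, 0, 0],
  [-1, 0, 0, -0.3, 0, 0, 0],
  [-1, 0, 0, -0.7, 0, 0, 0],
  [-1, 0, 0, -1.3, 0, 0, 0],
  [-1, 0, 0, -2, 0, 0, 0],
  [-1, 0, 0, -2.6, 0, 0, 0],
  [-1, 0, 0, -3, 0, 0, 0],
  [-1, 0, 0, -3, 0, 0, 0],
], grip_force=45)

```text
time_s: 7.55
ee_pos: [0.5311, 0.1951, 0.1798]
eef_rot: [3.14, 0.005, 3.062]
force: [-0.2, 0.4, -2.6]
grip_width: 0.0204
grip_force: 45.0
```

```bash
python3 - <<'E'
from h import *
print(row((.45,-.09,.21),1.6)); 
E
```

```text
[1.158, -5.812, -0.619, 0.005, 0.003, 1.462]
```

```bash
python3 - <<'E'
from h import *
print(row((.44,-.20,.22),1.6)); 
E
```

```text
[1.181, -8.021, -0.822, 0.005, 0.003, 1.462]
```

Request:
move_arm([
  [-1, 0.1, -0.7, -0.8, 0, 0, 0.15],
  [-1, 0.2, -1.5, -0.8, 0, 0, 0.29],
  [-1, 0.35, -2.3, -0.8, 0, 0, 0.44],
  [-1, 0.5, -3.1, -0.8, 0, 0, 0.58],
  [-1, 0.6, -3.9, -0.8, 0, 0, 0.73],
  [-1, 0.7, -4.7, -0.8, 0, 0, 0.88],
  [-1, 0.8, -5.5, -0.8, 0, 0, 1.02],
  [-1, 0.9, -6.2, -0.8, 0, 0, 1.17],
  [-1, 1.05, -6.9, -0.8, 0, 0, 1.31],
  [-1, 1.18, -7.6, -0.8, 0, 0, 1.46],
  [-1, 1.18, -8.0, -0.8, 0, 0, 1.46],
  [-1, 1.18, -8.0, -0.8, 0, 0, 1.46],
])

```text
time_s: 8.75
ee_pos: [0.4385, -0.2008, 0.2153]
eef_rot: [-3.14, -0.001, 1.599]
force: [0.6, 0.2, -3.1]
grip_width: 0.0202
grip_force: 45.0
```

Request:
move_arm([
  [-1, 0, 0, 0, 0, 0, 0],
  [-1, 0, 0, 0, 0, 0, 0],
  [-1, 0, 0, 0, 0, 0, 0],
])

```text
time_s: 9.05
ee_pos: [0.4395, -0.1982, 0.2162]
eef_rot: [-3.141, -0.0, 1.603]
force: [-0.7, -0.2, -2.4]
grip_width: 0.0207
grip_force: 45.0
```

```bash
python3 - <<'E'
from h import *
p=pose();print(p[0]);im,d=ctrl.camera("wrist");save("w3.png",im);np.savez("w3.npz",im=im,d=d,t=p[0],M=p[1])
for n,z in (("cradle",.052),("clip_a",.052),("end_stop",.018),("fixture",0)):
    for w in ctrl.tip_of("wrist",n)[:3]:
        print(n,round(w["score"],2),np.round(w["point"],1),np.round(at_z("wrist",w["point"],z,p),4))
for w in ctrl.cut_out("wrist","fixture")[:1]:
    m=w["region"].astype(np.uint8);ys,xs=np.nonzero(m); P=by_depth("wrist",np.c_[xs,ys],d,p)
    k=(abs(P[:,2]-.018)<.004);r=cv2.minAreaRect(P[k][:,:2].astype(np.float32)*1000)
    print(w["score"],len(xs),r,np.percentile(P[:,2],[1,20,50,80,99]))
    k=(P[:,2]>.04);print("high",k.sum())
    for i in np.nonzero(k)[0][::max(1,k.sum()//25)]: print(np.round(P[i],3),end=" ")
E
```

```text
[ 0.43953823 -0.19820779  0.2162451 ]
cradle 0.57 [357.3 112.5] [[ 0.5328 -0.1213  0.052 ]]
clip_a 0.93 [363.9  56.5] [[ 0.534  -0.0702  0.052 ]]
clip_a 0.57 [355.1 168.1] [[ 0.5361 -0.1755  0.052 ]]
end_stop 0.81 [354.5  15.2] [[ 0.5306 -0.0253  0.018 ]]
end_stop 0.64 [343.5 114.5] [[ 0.5281 -0.1229  0.018 ]]
fixture 0.82 [340.9 114.8] [[ 0.5297 -0.1229  0.    ]]
0.59 23265 ((534.8675537109375, -128.50021362304688), (111.31653594970703, 235.93226623535156), 2.337965488433838) [0.01403643 0.01731682 0.01806228 0.01902171 0.06626778]
high 1694
[ 0.517 -0.02   0.044] [ 0.54  -0.026  0.062] [ 0.537 -0.028  0.064] [ 0.535 -0.029  0.062] [ 0.532 -0.031  0.063] [ 0.53  -0.032  0.061] [ 0.527 -0.034  0.062] [ 0.529 -0.035  0.057] [ 0.534 -0.035  0.054] [ 0.528 -0.035  0.042] [ 0.437 -0.131  0.381] [ 0.537 -0.063  0.044] [ 0.536 -0.065  0.044] [ 0.522 -0.071  0.066] [ 0.519 -0.07   0.05 ] [ 0.543 -0.073  0.065] [ 0.54  -0.074  0.063] [ 0.52  -0.075  0.047] [ 0.536 -0.075  0.04 ] [ 0.54  -0.168  0.04 ] [ 0.523 -0.17   0.051] [ 0.524 -0.171  0.057] [ 0.525 -0.173  0.056] [ 0.523 -0.176  0.051] [ 0.524 -0.178  0.053] [ 0.55  -0.177  0.069]
```

View pics/w3.png

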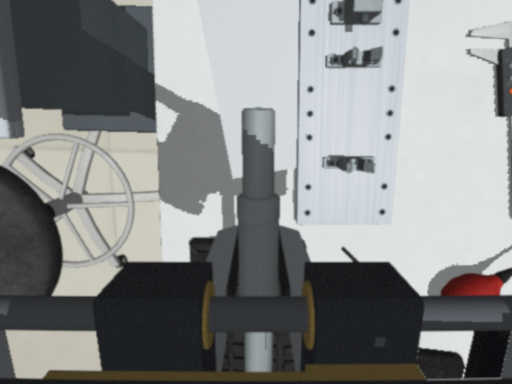

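The picture shows the held shaft pointing straight up the image (tip at (258,110), shoulder at row 195), and the fixture right of it with clips at (363,57) and (350,163), stop at (355,15).

```bash
python3 - <<'E'
from h import *
z=np.load("w3.npz");d=z["d"];p=(z["t"],z["M"])
ys,xs=np.nonzero(d>0);P=by_depth("wrist",np.c_[xs,ys],d,p)
T=(P-p[0])@p[1]
# shaft in tool coords
k=(abs(T[:,1])<.016)&(T[:,2]<.02)&(T[:,2]>-.03)&(T[:,0]>.034)&(T[:,0]<.1);S=T[k]
print("shaft x",np.percentile(S[:,0],[0,1,50,99,100]),"z",np.percentile(S[:,2],[1,5,50]))
for a,b in((.036,.046),(.046,.056),(.056,.066),(.066,.072)):
    s=S[(S[:,0]>a)&(S[:,0]<b)];print(a,np.round([s[:,1].min(),s[:,1].max(),np.percentile(s[:,1],[3,97]).mean(),s[:,2].min()],4))
# edges of plate
k=(abs(P[:,2]-.018)<.004)&(P[:,0]>.46)&(P[:,0]<.61)&(P[:,1]<-.02)
Q=P[k]
E=[]
for y in np.arange(-.235,-.03,.01):
    q=Q[abs(Q[:,1]-y)<.003]
    if len(q)>20:E.append((y,np.percentile(q[:,0],.3),np.percentile(q[:,0],99.7)))
E=np.array(E);print(np.round(E[::3],4));
for c in(1,2):print("edge fit",np.polyfit(E[:,0],E[:,c],1))
print("mid at -.121",np.polyval(np.polyfit(E[:,0],E[:,1:].mean(1),1),-.121))
for y0 in(-.0705,-.173):
    k=(P[:,2]>.05)&(P[:,2]<.08)&(abs(P[:,1]-y0)<.012)&(abs(P[:,0]-.535)<.04);c=P[k]
    print("clip",len(c),np.round([c[:,0].min(),c[:,0].max(),c[:,1].min(),c[:,1].max()],4))
    for lo,hi in((.05,.058),(.058,.064),(.064,.075)):
        q=c[(c[:,2]>lo)&(c[:,2]<hi)]; L=q[q[:,0]<.535];H=q[q[:,0]>=.535]
        if len(L)and len(H):print(lo,len(L),len(H),np.round([L[:,0].min(),L[:,0].max(),H[:,0].min(),H[:,0].max(), L[:,1].mean(),H[:,1].mean()],4))
E
```

```text
shaft x [0.0340028  0.03438012 0.0542598  0.07221158 0.07290688] z [-0.01343431 -0.01284728 -0.01112521]
0.036 [-0.0084  0.0069 -0.0007 -0.0136]
0.046 [-0.0088  0.0072 -0.0008 -0.0144]
0.056 [-0.0087  0.0072 -0.0007 -0.0142]
0.066 [-0.0086  0.0071 -0.0008 -0.0138]
[[-0.235   0.484   0.5942]
 [-0.205   0.4827  0.5923]
 [-0.175   0.4813  0.5911]
 [-0.145   0.4806  0.5902]
 [-0.115   0.4789  0.5887]
 [-0.085   0.478   0.5867]
 [-0.055   0.4764  0.5861]]
edge fit [-0.04199631  0.4741189 ]
edge fit [-0.04352317  0.5835257 ]
mid at -.121 0.5339962241936256
clip 298 [ 0.5185  0.5455 -0.0752 -0.0634]
0.05 67 13 [ 0.5185  0.5263  0.5384  0.5447 -0.0705 -0.0718]
0.058 29 66 [ 0.5228  0.5266  0.5377  0.5424 -0.0704 -0.0691]
0.064 49 74 [ 0.5187  0.5234  0.5403  0.5455 -0.07   -0.0686]
clip 230 [ 0.5227  0.55   -0.1785 -0.1676]
0.05 51 4 [ 0.5227  0.5275  0.5429  0.5487 -0.1732 -0.1703]
0.058 21 55 [ 0.5254  0.5309  0.542   0.5463 -0.1725 -0.1726]
0.064 38 61 [ 0.5229  0.5277  0.5439  0.55   -0.1732 -0.1725]
```

```bash
python3 - <<'E'
from h import *
print(row((.5355,-.1314,.16),1.6136));print(row((.5355,-.1314,.10),1.6136)) 
E
```

```text
[1.289, 1.961, 1.13, 0.0, 0.0, -0.012]
[1.289, 1.961, 2.33, 0.0, 0.0, -0.012]
```

Request:
move_arm([
  [-1, 0.4, 0.6, 0, 0, 0, -0.012],
  [-1, 0.9, 1.3, 0.3, 0, 0, -0.012],
  [-1, 1.29, 1.96, 0.8, 0, 0, -0.012],
  [-1, 1.29, 1.96, 1.5, 0, 0, -0.012],
  [-1, 1.29, 1.96, 2.1, 0, 0, -0.012],
  [-1, 1.29, 1.96, 2.35, 0, 0, -0.012],
  [-1, 1.29, 1.96, 2.35, 0, 0, -0.012],
  [-1, 1.29, 1.96, 2.35, 0, 0, -0.012],
  [-1, 1.29, 1.96, 2.35, 0, 0, -0.012],
])

```text
time_s: 10.25
ee_pos: [0.5362, -0.1319, 0.1007]
eef_rot: [3.139, 0.001, 1.614]
force: [0.4, -0.1, -3.3]
grip_width: 0.0209
grip_force: 45.0
```

```bash
python3 - <<'E'
from h import *
p=pose();print(p[0],ctrl.get_obs()["eef_rot"],ctrl.get_obs()["force"]);im,d=ctrl.camera("wrist");save("w4.png",im)
ys,xs=np.nonzero(d>0);P=by_depth("wrist",np.c_[xs,ys],d,p);T=(P-p[0])@p[1]
k=(abs(T[:,1])<.016)&(T[:,2]<.01)&(T[:,2]>-.03)&(T[:,0]>.034)&(T[:,0]<.1);S=T[k]
print("shaft",S[:,0].max(),[np.round(np.percentile(S[(S[:,0]>a)&(S[:,0]<a+.01),1],[3,97]).mean(),4) for a in(.04,.05,.06)])
k=(abs(T[:,0]-.06)<.02)&(P[:,2]>.055)&(P[:,2]<.075)&(abs(T[:,1])<.04)
c=T[k];print(len(c),"z",c[:,2].min())
for lo,hi in((.055,.06),(.06,.064),(.064,.075)):
    w=P[k][:,2];q=c[(w>lo)&(w<hi)];L=q[q[:,1]<0];H=q[q[:,1]>=0]
    if len(L) and len(H):print(lo,len(L),len(H),np.round([L[:,1].min(),L[:,1].max(),H[:,1].min(),H[:,1].max(),L[:,0].min(),L[:,0].max(),H[:,0].min(),H[:,0].max()],4))
E
```

```text
[ 0.53616438 -0.13190959  0.10074928] [3.13891929e+00 9.59466194e-04 1.61353972e+00] [ 0.41496403 -0.11492864 -3.32752814]
shaft 0.07289429627979611 [np.float64(-0.0008), np.float64(-0.0008), np.float64(-0.0008)]
203 z 0.029844728532911927
0.064 119 84 [-0.0148 -0.0112  0.0094  0.0118  0.058   0.0674  0.0582  0.0674]
```

View pics/w4.png

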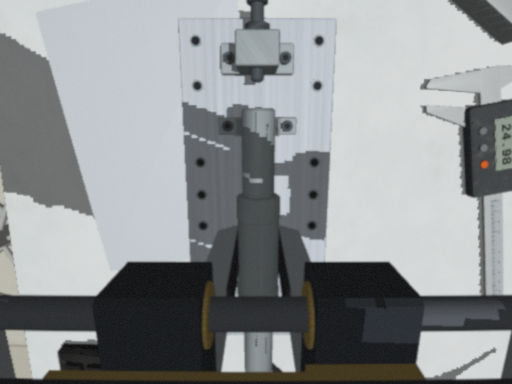

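The picture shows the held shaft lined up over the fixture: tip at (258,110), just short of the stop screw (257,75), clip A under it at (258,127). Offset about 0.7 mm to correct; descending.

Request:
move_arm([
  [-1, 0, -0.013, 0.2, 0, 0, 0],
  [-1, 0, -0.013, 0.45, 0, 0, 0],
  [-1, 0, -0.013, 0.65, 0, 0, 0],
  [-1, 0, -0.013, 0.74, 0, 0, 0],
  [-1, 0, -0.013, 0.76, 0, 0, 0],
  [-1, 0, -0.013, 0.76, 0, 0, 0],
])

```text
time_s: 10.9
ee_pos: [0.5349, -0.1315, 0.061]
eef_rot: [3.141, 0.0, 1.614]
force: [1.2, 0.6, -1.8]
grip_width: 0.0208
grip_force: 45.0
```

Request:
move_arm([
  [-1, 0, 0, 0.02, 0, 0, 0],
  [-1, 0, 0, 0.04, 0, 0, 0],
  [-1, 0, 0, 0.04, 0, 0, 0],
])

```text
time_s: 11.2
ee_pos: [0.5353, -0.1317, 0.0595]
eef_rot: [3.14, 0.0, 1.614]
force: [3.5, -0.1, 3.1]
grip_width: 0.0204
grip_force: 45.0
```

Request:
move_arm([
  [-1, 0, 0, 0.02, 0, 0, 0],
  [-1, 0, 0, 0.04, 0, 0, 0],
  [-1, 0, 0, 0.04, 0, 0, 0],
])

```text
time_s: 11.5
ee_pos: [0.5354, -0.1318, 0.0579]
eef_rot: [3.14, 0.001, 1.614]
force: [2.1, 0.8, 6.7]
grip_width: 0.0206
grip_force: 45.0
```

Request:
move_arm([
  [-1, 0, 0.005, 0.01, 0, 0, 0],
  [-1, 0, 0.008, 0.02, 0, 0, 0],
  [-1, 0, 0.008, 0.02, 0, 0, 0],
])

```text
time_s: 11.8
ee_pos: [0.5357, -0.1318, 0.057]
eef_rot: [3.14, 0.001, 1.614]
force: [0.1, 0.6, 10.0]
grip_width: 0.0205
grip_force: 45.0
```

Request:
move_arm([
  [-1, 0, 0, 0.01, 0, 0, 0],
  [-1, 0, 0, 0.02, 0, 0, 0],
  [-1, 0, 0, 0.02, 0, 0, 0],
])

```text
time_s: 12.1
ee_pos: [0.5356, -0.1318, 0.056]
eef_rot: [3.14, 0.001, 1.614]
force: [0.4, -1.0, 9.0]
grip_width: 0.0207
grip_force: 45.0
```

Request:
move_arm([
  [-1, 0, 0, 0.01, 0, 0, 0],
  [-1, 0, 0, 0.02, 0, 0, 0],
  [-1, 0, 0, 0.02, 0, 0, 0],
])

```text
time_s: 12.4
ee_pos: [0.5355, -0.1318, 0.0547]
eef_rot: [3.14, 0.001, 1.614]
force: [1.2, -1.7, 7.1]
grip_width: 0.0206
grip_force: 45.0
```

Nicely centred, passing the throat. Continue down in small steps.

Request:
move_arm([
  [-1, 0, 0, 0.02, 0, 0, 0],
  [-1, 0, 0, 0.04, 0, 0, 0],
  [-1, 0, 0, 0.04, 0, 0, 0],
])

```text
time_s: 12.7
ee_pos: [0.5353, -0.1317, 0.052]
eef_rot: [3.141, 0.0, 1.614]
force: [3.5, -2.5, 0.9]
grip_width: 0.0205
grip_force: 45.0
```

Request:
move_arm([
  [-1, 0, 0, 0.02, 0, 0, 0],
  [-1, 0, 0, 0.04, 0, 0, 0],
  [-1, 0, 0, 0.04, 0, 0, 0],
])

```text
time_s: 13.0
ee_pos: [0.5355, -0.1315, 0.0503]
eef_rot: [3.141, 0.0, 1.614]
force: [3.5, -0.7, 4.2]
grip_width: 0.0206
grip_force: 45.0
```

Request:
move_arm([
  [-1, 0, 0, 0.02, 0, 0, 0],
  [-1, 0, 0, 0.03, 0, 0, 0],
  [-1, 0, 0, 0.03, 0, 0, 0],
])

```text
time_s: 13.3
ee_pos: [0.5354, -0.1313, 0.0485]
eef_rot: [3.141, -0.0, 1.614]
force: [5.8, 1.2, 0.3]
grip_width: 0.0205
grip_force: 45.0
```

Request:
move_arm([
  [-1, 0, 0.005, 0.01, 0, 0, 0],
  [-1, 0, 0.01, 0.02, 0, 0, 0],
  [-1, 0, 0.01, 0.02, 0, 0, 0],
])

```text
time_s: 13.6
ee_pos: [0.5356, -0.1313, 0.0473]
eef_rot: [-3.141, -0.0, 1.614]
force: [3.5, 2.7, 3.4]
grip_width: 0.0204
grip_force: 45.0
```

Request:
move_arm([
  [-1, 0, 0, 0.01, 0, 0, 0],
  [-1, 0, 0, 0.01, 0, 0, 0],
  [-1, 0, 0, 0.01, 0, 0, 0],
])

```text
time_s: 13.9
ee_pos: [0.5356, -0.1313, 0.0473]
eef_rot: [-3.142, -0.0, 1.614]
force: [0.4, 3.8, 7.8]
grip_width: 0.0207
grip_force: 45.0
```

Request:
move_arm([
  [-1, 0, 0, 0.01, 0, 0, 0],
  [-1, 0, 0, 0.01, 0, 0, 0],
  [-1, 0, 0, 0.01, 0, 0, 0],
])

```text
time_s: 14.2
ee_pos: [0.5357, -0.1314, 0.0472]
eef_rot: [3.141, -0.0, 1.614]
force: [-1.5, 4.9, 13.1]
grip_width: 0.0203
grip_force: 45.0
```

Request:
move_arm([
  [-1, 0, 0, 0.01, 0, 0, 0],
  [-1, 0, 0, 0.01, 0, 0, 0],
  [-1, 0, 0, 0.01, 0, 0, 0],
])

```text
time_s: 14.5
ee_pos: [0.5357, -0.1314, 0.0472]
eef_rot: [3.141, -0.0, 1.614]
force: [-4.6, 4.3, 17.7]
grip_width: 0.0206
grip_force: 45.0
```

Height stays at 0.0472 while force rises to 18 N: seated on the hard rests. Relax the press, then slide the free stretch.

Request:
move_arm([
  [-1, 0, -0.004, -0.015, 0, 0, 0],
  [-1, 0, -0.008, -0.03, 0, 0, 0],
  [-1, 0, -0.008, -0.03, 0, 0, 0],
])

```text
time_s: 14.8
ee_pos: [0.5355, -0.1314, 0.0474]
eef_rot: [3.141, -0.0, 1.614]
force: [5.7, 3.4, 1.0]
grip_width: 0.0206
grip_force: 45.0
```

Request:
move_arm([
  [-1, 0.01, 0, 0, 0, 0, 0],
  [-1, 0.03, 0, 0, 0, 0, 0],
  [-1, 0.05, 0, 0, 0, 0, 0],
  [-1, 0.06, 0, 0, 0, 0, 0],
  [-1, 0.06, 0, 0, 0, 0, 0],
])

```text
time_s: 15.3
ee_pos: [0.5354, -0.1292, 0.0475]
eef_rot: [3.141, 0.001, 1.614]
force: [5.9, -3.0, 1.2]
grip_width: 0.0205
grip_force: 45.0
```

Request:
move_arm([
  [-1, 0.015, 0, 0, 0, 0, 0],
  [-1, 0.03, 0, 0, 0, 0, 0],
  [-1, 0.03, 0, 0, 0, 0, 0],
])

```text
time_s: 15.6
ee_pos: [0.5353, -0.1277, 0.0475]
eef_rot: [3.141, 0.001, 1.614]
force: [6.4, -3.3, 0.5]
grip_width: 0.0206
grip_force: 45.0
```

Request:
move_arm([
  [-1, 0.01, 0.005, 0, 0, 0, 0],
  [-1, 0.02, 0.008, 0, 0, 0, 0],
  [-1, 0.02, 0.008, 0, 0, 0, 0],
])

```text
time_s: 15.9
ee_pos: [0.5354, -0.1267, 0.0474]
eef_rot: [3.141, 0.001, 1.614]
force: [3.5, -4.1, 1.2]
grip_width: 0.0204
grip_force: 45.0
```

Request:
move_arm([
  [-1, 0.01, 0, 0, 0, 0, 0],
  [-1, 0.02, 0, 0, 0, 0, 0],
  [-1, 0.02, 0, 0, 0, 0, 0],
])

```text
time_s: 16.2
ee_pos: [0.5353, -0.1258, 0.0474]
eef_rot: [3.142, 0.001, 1.614]
force: [2.6, -4.9, 0.9]
grip_width: 0.0207
grip_force: 45.0
```

Request:
move_arm([
  [-1, 0.006, 0, 0, 0, 0, 0],
  [-1, 0.012, 0, 0, 0, 0, 0],
  [-1, 0.012, 0, 0, 0, 0, 0],
])

```text
time_s: 16.5
ee_pos: [0.5353, -0.1252, 0.0474]
eef_rot: [3.141, 0.001, 1.614]
force: [3.5, -4.3, 1.4]
grip_width: 0.0205
grip_force: 45.0
```

Request:
move_arm([
  [-1, 0.005, 0, 0, 0, 0, 0],
  [-1, 0.01, 0, 0, 0, 0, 0],
  [-1, 0.01, 0, 0, 0, 0, 0],
])

```text
time_s: 16.8
ee_pos: [0.5353, -0.1247, 0.0474]
eef_rot: [3.142, 0.001, 1.614]
force: [2.4, -5.3, 1.4]
grip_width: 0.0209
grip_force: 45.0
```

```bash
python3 - <<'E'
from h import *
p=pose();print(p[0]);im,d=ctrl.camera("wrist")
ys,xs=np.nonzero(d>0);P=by_depth("wrist",np.c_[xs,ys],d,p);T=(P-p[0])@p[1]
# height profile along axis
k=abs(T[:,1]+.0008)<.0025
for a in np.arange(.064,.1,.001):
    q=P[k&(abs(T[:,0]-a)<.0005),2]; print(round(a*1000),np.round(np.percentile(q,[10,90])*1000,1) if len(q) else "-",end="; ")
cv2.imwrite("pics/w5.png",cv2.resize(im[20:180,180:340,::-1],(640,640),interpolation=cv2.INTER_CUBIC))
E
```

```text
[ 0.53527943 -0.12467819  0.04737827]
64 [58.9 60.8]; 65 [58.6 60.2]; 66 [58.8 60.4]; 67 [58.8 60.3]; 68 [58.6 60.3]; 69 [58.8 60.5]; 70 [59.  60.3]; 71 [58.7 60.5]; 72 [58.2 59.9]; 73 [52.4 54. ]; 74 [18.3 18.3]; 75 [17.6 18.7]; 76 [17.3 18.4]; 77 [17.5 18.9]; 78 [17.4 18.2]; 79 [17.  18.7]; 80 [17.3 18.7]; 81 [17.3 19.1]; 82 [17.1 18.5]; 83 [17.5 55. ]; 84 [17.8 55.9]; 85 [17.7 56.1]; 86 [54.4 56.1]; 87 [54.7 56.4]; 88 [54.6 56.1]; 89 [54.5 56.5]; 90 [54.8 56.5]; 91 [55.7 62. ]; 92 [61.  62.5]; 93 [61.1 62.7]; 94 [61.1 62.8]; 95 [61.  62.7]; 96 [61.3 62.8]; 97 [60.9 63. ]; 98 [61.4 62.9]; 99 [61.3 62.8];
```

View pics/w5.png

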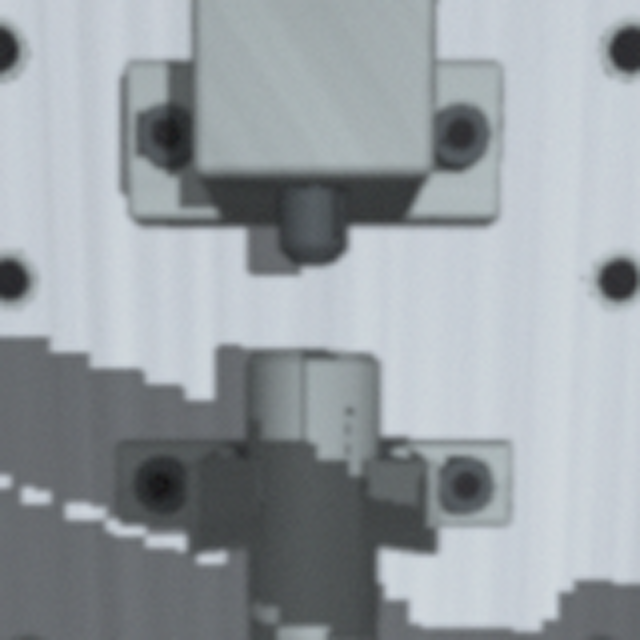

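The close-up shows the shaft end (315,350) inside clip A, and the screw tip at (315,260): the gap from depth is about 9.5 mm. I'll slide 6.5 mm in the open, then feel.

Request:
move_arm([
  [-1, 0.015, 0, 0, 0, 0, 0],
  [-1, 0.03, 0.002, 0, 0, 0, 0],
  [-1, 0.045, 0.004, 0, 0, 0, 0],
  [-1, 0.06, 0.004, 0, 0, 0, 0],
  [-1, 0.075, 0.004, 0, 0, 0, 0],
  [-1, 0.08, 0.004, 0, 0, 0, 0],
])

```text
time_s: 17.45
ee_pos: [0.5352, -0.1207, 0.0474]
eef_rot: [-3.141, 0.001, 1.614]
force: [2.2, -5.1, 1.6]
grip_width: 0.0208
grip_force: 45.0
```

Request:
move_arm([
  [-1, 0.015, 0, 0, 0, 0, 0],
  [-1, 0.03, 0, 0, 0, 0, 0],
  [-1, 0.045, 0, 0, 0, 0, 0],
  [-1, 0.05, 0, 0, 0, 0, 0],
  [-1, 0.05, 0, 0, 0, 0, 0],
])

```text
time_s: 17.95
ee_pos: [0.535, -0.1181, 0.0474]
eef_rot: [-3.141, 0.001, 1.614]
force: [1.2, -4.9, 1.5]
grip_width: 0.0206
grip_force: 45.0
```

Drag steady at about 5 N. Now feeling for the screw.

Request:
move_arm([
  [-1, 0.006, 0, 0, 0, 0, 0],
  [-1, 0.012, 0, 0, 0, 0, 0],
  [-1, 0.012, 0, 0, 0, 0, 0],
])

```text
time_s: 18.25
ee_pos: [0.535, -0.1175, 0.0474]
eef_rot: [-3.141, 0.001, 1.614]
force: [1.2, -4.4, 2.1]
grip_width: 0.0204
grip_force: 45.0
```

Request:
move_arm([
  [-1, 0.005, 0, 0, 0, 0, 0],
  [-1, 0.01, 0, 0, 0, 0, 0],
  [-1, 0.01, 0, 0, 0, 0, 0],
])

```text
time_s: 18.55
ee_pos: [0.535, -0.1169, 0.0474]
eef_rot: [-3.141, 0.001, 1.614]
force: [1.7, -5.2, 2.0]
grip_width: 0.0208
grip_force: 45.0
```

Request:
move_arm([
  [-1, 0.005, 0, 0, 0, 0, 0],
  [-1, 0.01, 0, 0, 0, 0, 0],
  [-1, 0.01, 0, 0, 0, 0, 0],
])

```text
time_s: 18.85
ee_pos: [0.535, -0.1164, 0.0474]
eef_rot: [-3.141, 0.001, 1.614]
force: [0.7, -4.4, 1.5]
grip_width: 0.0205
grip_force: 45.0
```

Request:
move_arm([
  [-1, 0.005, 0, 0, 0, 0, 0],
  [-1, 0.01, 0, 0, 0, 0, 0],
  [-1, 0.01, 0, 0, 0, 0, 0],
])

```text
time_s: 19.15
ee_pos: [0.535, -0.1158, 0.0474]
eef_rot: [-3.141, 0.001, 1.614]
force: [1.4, -4.6, 1.0]
grip_width: 0.0204
grip_force: 45.0
```

Request:
move_arm([
  [-1, 0.005, 0, 0, 0, 0, 0],
  [-1, 0.01, 0, 0, 0, 0, 0],
  [-1, 0.01, 0, 0, 0, 0, 0],
])

```text
time_s: 19.45
ee_pos: [0.5349, -0.1152, 0.0474]
eef_rot: [-3.141, 0.001, 1.614]
force: [1.3, -5.4, 1.8]
grip_width: 0.021
grip_force: 45.0
```

Request:
move_arm([
  [-1, 0.005, 0, 0, 0, 0, 0],
  [-1, 0.01, 0, 0, 0, 0, 0],
  [-1, 0.01, 0, 0, 0, 0, 0],
])

```text
time_s: 19.75
ee_pos: [0.5349, -0.1147, 0.0474]
eef_rot: [-3.141, 0.001, 1.614]
force: [0.7, -5.6, 1.6]
grip_width: 0.0207
grip_force: 45.0
```

Request:
move_arm([
  [-1, 0.005, 0, 0, 0, 0, 0],
  [-1, 0.01, 0, 0, 0, 0, 0],
  [-1, 0.01, 0, 0, 0, 0, 0],
])

```text
time_s: 20.05
ee_pos: [0.5349, -0.1146, 0.0474]
eef_rot: [-3.141, 0.001, 1.614]
force: [1.1, -8.1, 1.3]
grip_width: 0.0206
grip_force: 45.0
```

Position stopped and force rose: contact. A little more for a proper touch.

Request:
move_arm([
  [-1, 0.003, 0, 0, 0, 0, 0],
  [-1, 0.006, 0, 0, 0, 0, 0],
  [-1, 0.006, 0, 0, 0, 0, 0],
])

```text
time_s: 20.35
ee_pos: [0.5349, -0.1146, 0.0474]
eef_rot: [-3.141, 0.002, 1.614]
force: [1.5, -11.0, 1.2]
grip_width: 0.0206
grip_force: 45.0
```

Touch about 6 N over drag. Release and withdraw straight up.

Request:
move_arm([
  [-0.5, 0, 0, 0, 0, 0, 0],
  [-0.3, 0, 0, 0, 0, 0, 0],
  [-0.1, 0, 0, 0, 0, 0, 0],
  [0.1, 0, 0, 0, 0, 0, 0],
  [0.1, 0, 0, 0, 0, 0, 0],
  [0.1, 0, 0, 0, 0, 0, 0],
])

```text
time_s: 20.95
ee_pos: [0.535, -0.1134, 0.0474]
eef_rot: [-3.141, -0.0, 1.614]
force: [0.0, 0.5, 0.1]
grip_width: 0.0513
grip_force: 0.0
```

Request:
move_arm([
  [0.1, 0, 0, -0.1, 0, 0, 0],
  [0.1, 0, 0, -0.4, 0, 0, 0],
  [0.1, 0, 0, -0.9, 0, 0, 0],
  [0.1, 0, 0, -1.4, 0, 0, 0],
  [0.1, 0, 0, -1.8, 0, 0, 0],
  [0.1, 0, 0, -2, 0, 0, 0],
  [0.1, 0, 0, -2, 0, 0, 0],
])

```text
time_s: 21.65
ee_pos: [0.5355, -0.1136, 0.1486]
eef_rot: [3.14, 0.001, 1.614]
force: [0.9, 0.1, 0.7]
grip_width: 0.0522
grip_force: 0.0
```

```bash
python3 - <<'E'
from h import *
p=pose();print(p[0],ctrl.get_obs()["grip_width"]);im,d=ctrl.camera("wrist");save("w6.png",im)
ys,xs=np.nonzero(d>0);P=by_depth("wrist",np.c_[xs,ys],d,p);T=(P-p[0])@p[1]
k=abs(T[:,1]+.0008)<.002
for a in np.arange(.03,.09,.002):
    q=P[k&(abs(T[:,0]-a)<.001),2]; print(round(a*1000),np.round(np.percentile(q,[10,90])*1000,1) if len(q) else "-",end="; ")
E
```

```text
[ 0.5355082  -0.11362352  0.14862154] 0.052161846775820066
30 [58.2 61.8]; 32 [58.8 59.9]; 34 [58.6 60.7]; 36 [59.1 60.7]; 38 [58.6 60.2]; 40 [58.8 60.7]; 42 [58.8 60.6]; 44 [58.6 60.1]; 46 [58.9 60.3]; 48 [58.6 60.1]; 50 [59.  61.2]; 52 [58.  60.5]; 54 [59.  60.6]; 56 [58.8 59.8]; 58 [58.9 60.9]; 60 [59.3 60.4]; 62 [58.6 60.1]; 64 [58.4 60.7]; 66 [58.8 60.4]; 68 [59.1 60.1]; 70 [58.4 59.9]; 72 [54.2 58.7]; 74 [54.9 56.5]; 76 [54.2 56.9]; 78 [54.6 56.3]; 80 [55.2 62.7]; 82 [61.1 62.6]; 84 [61.5 62.7]; 86 [61.1 62.9]; 88 [61.2 62.9];
```

View pics/w6.png

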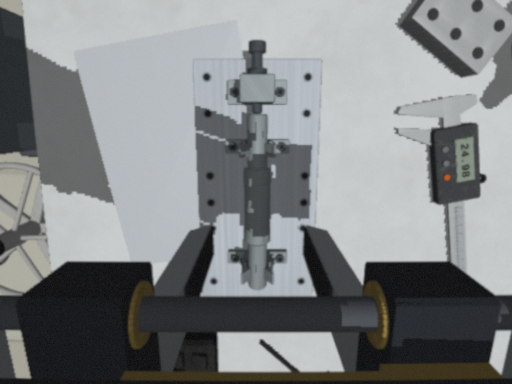

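The shaft lies in both clips ((257,147) and (257,258)), level with its top at 60 mm, and its end at (257,113) meets the screw with no gap. The robot is clear of it.

```bash
python3 -c "
from station import ctrl
print(ctrl.hand_in())"
```

```text
the job is handed in; nothing more can be done
None
```

The larger shaft is snapped into both clips, seated fully on the rests, and its end bears on the stop screw at about 6 N over the clip drag. The job was handed in at about 22 s with the gripper clear; no verdict came back.

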